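Index the telescopic sample arm to its next hole

ROBOT

A 7-joint arm with a two-finger parallel gripper is mounted at the origin on a cart in front of the work surface, level with it; the furniture and walls round the work are solid. World frame = base frame: x ahead of the robot, y to its left, z up, the work surface at z = 0. Lengths are in m, angles in rad, forces in N, time in s.
With the tool pointing down it reaches from about 0.425 to 0.975 m from the base axis. Payload 16.7 kg.
Tool frame: the origin (TCP) lies at the very end of the fingers, on their centre line; the grasp point (between the pads) lies 19 mm behind it; z points along the fingers, y is the direction in which the jaws open and shut (so a half turn about z gives the same grasp; the last joint's range is limited). The gripper opens to 85 mm and grips with 20 to 120 N. Pads are 22 mm wide; open, the fingers measure 114 mm over their backs; the gripper's body (76 mm by 85 mm) begins 54 mm behind the grasp point. The pads swing forward as they close: fully open they stand 13 mm farther back than shut.
Start: joints at [1.018, 0.426, 0.074, 1.606, -0.034, 1.111, -0.067], TCP at [0.265, -0.621, 0.231] pointing down, gripper open.
Joint ranges: [-2.85, 2.85], [-0.5, 2.14], [-1.23, 1.37], [0.21, 2.46], [-1.02, 4.16], [0.16, 2.05], [-2.73, 2.73]. Speed limits (rad/s): [1.89, 1.89, 2.39, 2.39, 3.01, 3.01, 3.01].

INTERFACE

Orientations are given as a 3x3 rotation matrix whose columns are the frame's x, y, z axes.
In Python, from workcell import status, eyes, env gives the robot as it stands.
- The arm moves only by the tool apply_moves, never from a script. Its argument "targets" is a list of rows, each an object with "twist": the turn, a rotation vector about the tool's x, y, z in units of 8 degrees (1.0 is 8 degrees), a list of three; "xyz": the shift along the tool's x, y, z in units of 40 mm (1.0 is 40 mm), a list of three; "jaw": the opening in per cent of the stroke, from 0 (shut) to 100 (fully open). In form: [{"twist": [rx, ry, rz], "xyz": [tx, ty, tz], "jaw": jaw}, ...]. A call has 1 to 12 rows; each row shifts and turns the commanded pose from where the row before left it, along the tool's axes as they then stand; what a row does not reach is not made up. A row lasts 1/8 s, in which the tool goes at most 62.5 mm and 10.7 degrees, less where a joint would pass 70% of its speed; a pose out of reach is approached as far as the arm can. A call is refused whole if a number of a shift passes 1 or a number of a turn 1, either way. A call with a gripper value outside its range is refused whole. The fingers move at their own pace and stop on an object; "newtons" is the grip in N (left out, the last holds). Time passes only in rows, so rows that do not move let the fingers close. It gives the time, the measured TCP pose, the force and the opening at its end, in the units of the state.
- status.observe(): the state, without advancing time (a new reading comes with each control period).
- eyes.read_camera(name): name is "side" or "top" or "wrist"; returns the picture (400x640x3 uint8, red, green, blue); there is no depth.
- eyes.get_calibration(name): a dict with "fovy" (degrees; the focal length in pixels is half the picture's height over the tangent of half this angle, whatever the lens; pixels are square), "cx", "cy" (the principal point, pixels), "rvec" (rotation vector, rad) and "tvec" (3), from world to camera coordinates, as OpenCV has them. Camera axes: x right, y down, z forward; pixel columns grow to the right and rows downward; lengths in m; the calibration is good to about 2 mm. A picture is of the moment at which its call begins: read the wrist's pose just before it. get_calibration takes no time and is no camera call; for the wrist camera it gives the pose at the moment of the call.
- env.sign_off(): hands the job in, once; it reports no verdict.
Trained networks look in the newest picture that a camera, given by its name, has taken for a name from the list of things; names that differ only in an ending like _2 or _b are one class to them, and where a whole thing is asked for, a point or a joint stands for the part that bears it (a point fixed in the world has none). Each returns a list of dicts, best first, with "p" (0 to 1); they miss things now and then, are a little off and sometimes report something else, mostly with a low value. They report only what shows in the picture. A call takes as long as a camera call.
- eyes.masks_of(label, camera): "mask" (400x640 bool, what is visible of it) and "xy" ([column, row] in pixels, amid what is visible of it).
The state is a dict: "time": time; "joint_positions": joint angles; "joint_velocities": joint speeds; "joint_efforts": joint torques, N m; "position": TCP position; "eef_rot": TCP orientation; "ft_force": force on the tool from outside, world axes, zero at the start; "torque": the same for the moment, N m; "gripper_width": opening from 0.0 (shut) to 1.0 (fully open).
Only numpy, scipy, OpenCV 4.12 (cv2) and the standard library are available. Lean on these libraries where they do the work, as an engineer would, in place of code of your own. Each camera call takes 0.05 s, during which the arm holds its last target.

TASK

Extend the telescopic sample arm by one detent position: press the orange spring button, slide the inner tube outward, let go of the button and carry on until it pops up in the next hole, not the one after. Do it gently, feeling for the stop and never bearing on the arm with 25 N or more, so that the vial on the tray stays standing, and leave the other things on the table alone.

Things in the scene. Friction and masses are not known exactly. Their poses are not given: they have to be found in the camera images.
- stand: the fixed sample arm: a level square aluminium outer tube (36 x 36 mm, 200 mm long, top face 51 mm above the table) on two black clamp feet 86 mm wide, bolted down. Origin on the table under it, z up; the outer tube runs from y = -110 to +90 mm of this frame and the inner tube slides out along this frame's +y (outward)
- tube (a joint): slide of the inner tube, m: 0 = as found, latched in the first hole; grows outward to 0.11. A retracting spring inside (4.5 to 5.6 N) pulls it back to 0 whenever it is let go unlatched; pushing it out takes about 5 to 6 N. The next hole is hidden inside, 42 to 62 mm from the first (it differs every time), with 1.5 mm play either way; one more hole follows 36 mm after it
- button_top (a point): point on the inner tube: where the centre of the orange button's top face is when the button is up (74.5 mm above the table; it does not sink with the button). The button is 26 mm along the slide, 18 mm across. Spring: 2.5 N to start it, 5 N at 5 mm, 7.5 N at its stop 10 mm down. Pressed 5 mm or more, its lug is out of the hole and the tube can slide
- thumb_piece (a point): middle of the black thumb piece's plate, under the button, 59 mm above the table, moving with the tube. On it stand two ears, one before and one behind the button along the slide: gap 42 mm, 30 mm wide, 11 mm thick, tops 91 mm above the table. Closed fingers fit between and can push an ear. Between holes the button stays down 4.5 mm by itself, so the finger may be lifted off; at a hole it springs up and stops the tube dead
- tray (a point): centre of the floor of the white round tray (52 mm across, rim 4 mm high) at the outer end of the inner tube, 49 mm above the table
- vial: loose vial with a green cap, 20 mm across, 56 mm high, standing upright on the tray; origin at the centre of its underside, z up along it
- beaker: loose clear beaker, 87 x 94 x 124 mm, bystander; origin at the centre of its underside
- clear_pot: loose clear pot, 45 mm across, 67 mm high, bystander; origin at the centre of its underside
- tin: loose small tin with a grey lid, 38 mm across, 27 mm high, bystander; origin at the centre of its underside
- dish: loose flat clear dish, 68 mm across, 12 mm high, bystander; origin at the centre of its underside

How it is judged:
On the way, in this order (a step that is already met when the one before it is completed fails the run):
1. the tube is freed from the first hole and on its way to the next (value of joint tube between 0.012 and 0.036 m), for 0.02 s.
2. the tube is latched in the next hole: it stays there by itself, with the robot off it (value of joint tube between 0.038 and 0.067 m and velocity of joint tube between -0.003 and 0.003 m/s and contact force between the fingers and stand below 0.2 N), for 0.3 s.
At the end, for the whole second after the job is handed in: The tube stays latched in the next hole against its retracting spring (38 to 67 mm out and still, not the hole after), and the vial stands upright (within 0.1 rad) and still on the tray's floor (value of joint tube between 0.038 and 0.067 m and velocity of joint tube between -0.003 and 0.003 m/s and angle between vial's own z axis and vertical below 0.1 rad and horizontal distance between vial and tray below 0.017 m and z of vial in the frame of tray below 0.004 m and linear speed of vial below 0.02 m/s); the robot touches nothing.
It fails at once if the robot bears on the sample arm with more than 25 N (contact force between any of the fingers, the arm and stand above 25 N).
It fails at once if the vial is tipped by more than 0.4 rad (angle between vial's own z axis and vertical above 0.4 rad).
It fails at once if the tube is pulled out beyond the next hole by more than a centimetre or so (to 75 mm) (value of joint tube above 0.075 m).
It fails at once if a bystander is moved by more than 2 cm (distance of any of beaker, clear_pot, tin, dish from where it was at the start of the episode above 0.02 m).
It also fails if it takes over 38 s, if anything falls off the work surface, if the arm or the gripper's body presses on something with over 40 N, if the wrist force passes 120 N, or if a joint passes its speed limit or range.

## Working session

There is one attempt and no reset: what is moved stays moved. The work goes in short steps, Python scripts to look and compute and a tool call to move; the robot and the scene stay as the last step left them, time stands still between calls to the robot, and variables do not carry over. Pictures are saved under pics/ and viewed, and the job is handed in when it is done.

Besides the shell and the picture viewer there is one more tool, called after "Call:" by a JSON object that holds its "method" and its "body", one argument or row to a line. apply_moves: Moves the arm, as the interface text tells. Its arguments: {"type":"object","properties":{"targets":{"type":"array","items":{"type":"object","properties":{"twist":{"type":"array","items":{"type":"number"}},"xyz":{"type":"array","items":{"type":"number"}},"jaw":{"type":"number"}}}},"newtons":{"type":"number"}},"required":["targets"]}

```bash
mkdir -p pics; ls
cat > h.py <<'E'
import numpy as np,cv2
from workcell import status,eyes,env
def cal(n):
    c=eyes.get_calibration(n); f=200/np.tan(np.radians(c['fovy'])/2)
    K=np.array([[f,0,c['cx']],[0,f,c['cy']],[0,0,1]]); R=cv2.Rodrigues(np.array(c['rvec'],float))[0]
    return K,R,np.array(c['tvec'],float).ravel()
def ray(C,uv):
    K,R,t=C; d=R.T@np.linalg.inv(K)@np.array([uv[0],uv[1],1.]); return -R.T@t,d/np.linalg.norm(d)
def atz(C,uv,z):
    o,d=ray(C,uv); return o+d*(z-o[2])/d[2]
def proj(C,p):
    K,R,t=C; q=K@(R@np.array(p,float)+t); return q[:2]/q[2]
def tri(rs):
    A=0;b=0
    for o,d in rs:
        M=np.eye(3)-np.outer(d,d);A=A+M;b=b+M@o
    return np.linalg.solve(A,b)
def snap(n,f):
    im=eyes.read_camera(n); cv2.imwrite('pics/'+f,im[:,:,::-1]); return im
E
python3 - <<'E'
from h import *
s=status.observe(); print(s['time'],s['position'],s['eef_rot'],s['ft_force'])
for n in ['side','top','wrist']:
    snap(n,n+'0.png')
    print(n,cal(n)[2], -cal(n)[1].T@cal(n)[2])
    for l in ['stand','button_top','thumb_piece','tray','vial']:
        try:
            r=eyes.masks_of(l,n)
            print(n,l,[(round(q['p'],2),np.round(q['xy'],1).tolist(),int(q['mask'].sum())) for q in r[:3]])
        except Exception as e: print(n,l,e)
print(status.observe()['time'])
E
```

```text
pics
0.0 [ 0.26503206 -0.62033989  0.23059092] [[ 9.19586610e-01  3.92886883e-01 -6.02799388e-04]
 [ 3.92887334e-01 -9.19585880e-01  1.16274475e-03]
 [-9.74986446e-05 -1.30607675e-03 -9.99999142e-01]] [ 0.32678829 -0.07020423 -0.21243259]
side [0.50526409 0.08806204 1.0747382 ] [0.21009038 1.06307043 0.49381396]
side stand [(0.77, [327.0, 207.2], 920)]
side button_top [(0.8, [325.2, 198.0], 380)]
side thumb_piece [(0.98, [327.3, 200.0], 434), (0.2, [299.2, 265.9], 2755)]
side tray [(0.96, [326.7, 198.9], 431)]
side vial [(0.69, [314.1, 220.7], 173)]
top [0.08064873 0.48246981 1.08235944] [0.29743268 0.08760551 1.14657855]
top stand [(0.68, [307.5, 193.6], 1932)]
top button_top [(0.73, [296.7, 194.6], 824)]
top thumb_piece [(0.59, [296.5, 195.3], 977), (0.28, [196.3, 181.8], 324)]
top tray [(0.83, [298.2, 193.8], 891)]
top vial [(0.51, [255.6, 196.6], 65)]
wrist [-0.67386558 -0.03935968  0.38062263] [ 0.33628197 -0.5894962   0.37406718]
wrist stand []
wrist button_top []
wrist thumb_piece []
wrist tray []
wrist vial []
0.9
```

View pics/side0.png

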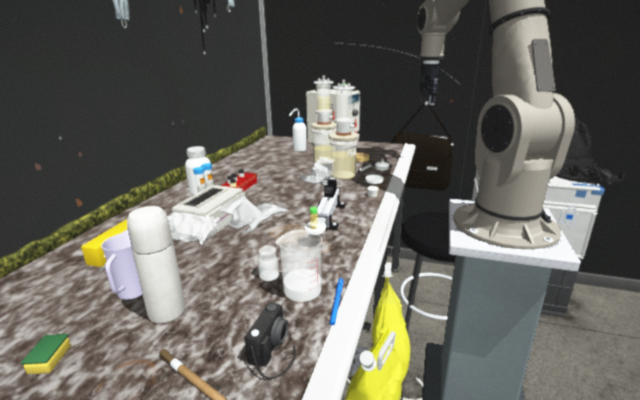

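View pics/top0.png

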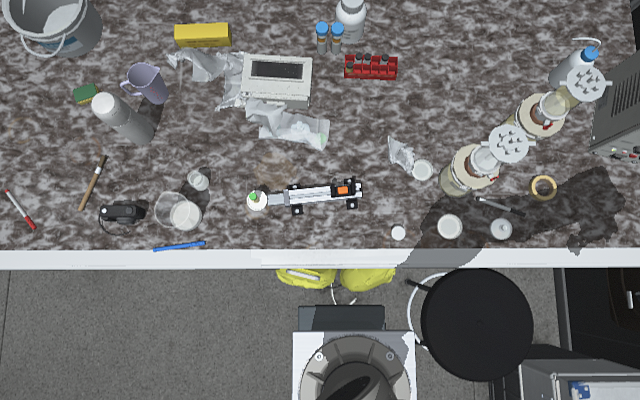

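Run:
```python
import cv2
a=cv2.imread('pics/side0.png')[150:290,230:430];cv2.imwrite('pics/sc.png',cv2.resize(a,None,fx=4,fy=4,interpolation=cv2.INTER_CUBIC))
a=cv2.imread('pics/top0.png')[130:250,220:400];cv2.imwrite('pics/tc.png',cv2.resize(a,None,fx=4,fy=4,interpolation=cv2.INTER_CUBIC))
```

```text
(no output)
```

View pics/sc.png

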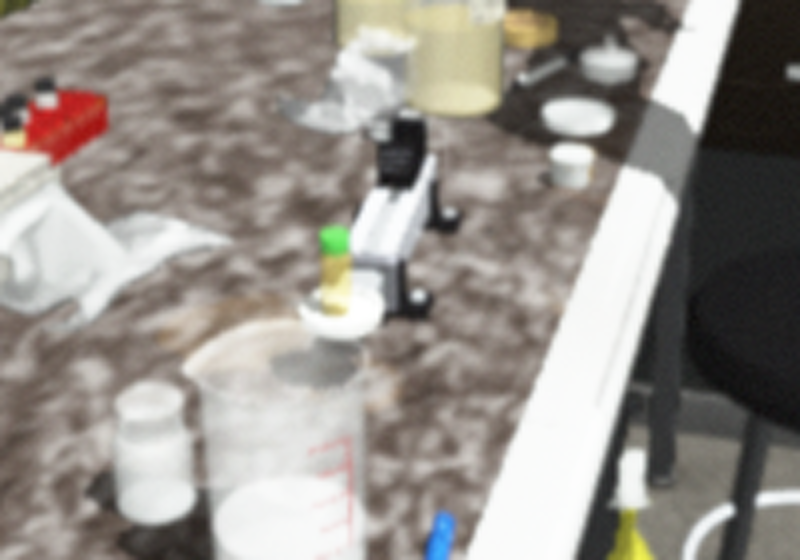

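View pics/tc.png

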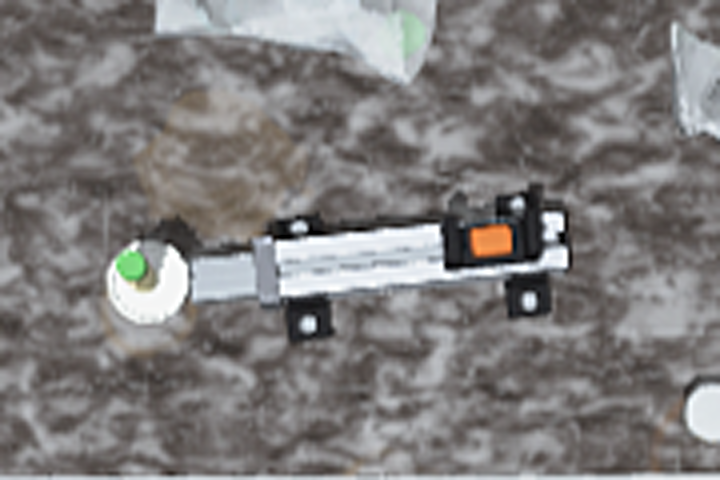

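Run:
```python
from h import *
C=cal('top')
def T(u,v,z): return atz(C,(220+u/4,130+v/4),z)
print('button',T(491,241,.0745),'tray',T(147,283,.053))
print('vialcap',T(131,266,.105))
p=T(270,270,.051);q=T(568,240,.051);print(p,q,np.linalg.norm(p-q))
S=cal('side')
im=cv2.imread('pics/side0.png')
def SP(u,v):return (230+u/4,150+v/4)
for nm,a,b in [('tray',(147,283),(341,312)),('vialcap',(131,266),(335,240)),]:
    r1=ray(C,(220+a[0]/4,130+a[1]/4)); r2=ray(S,SP(*b)); print(nm,tri([r1,r2]))
for l in ['beaker','clear_pot','tin','dish']:
    print(l,[(round(q['p'],2),np.round(q['xy']).tolist(),np.round(atz(C,q['xy'],.02),3)) for q in eyes.masks_of(l,'top')[:2]])
print(status.observe()['time'])
```

```text
button [0.51022978 0.02834164 0.0745    ] tray [0.48747696 0.2522421  0.053     ]
vialcap [0.48923215 0.25458718 0.105     ]
[0.49612413 0.17219781 0.051     ] [ 0.51535558 -0.02367011  0.051     ] 0.1968097855181231
tray [0.48675466 0.25251804 0.04876877]
vialcap [0.48870965 0.25495421 0.10052756]
beaker [(0.65, [178.0, 213.0], array([0.46 , 0.466, 0.02 ])), (0.63, [281.0, 195.0], array([0.509, 0.191, 0.02 ]))]
clear_pot [(0.69, [199.0, 181.0], array([0.547, 0.414, 0.02 ])), (0.36, [306.0, 193.0], array([0.514, 0.124, 0.02 ]))]
tin [(0.61, [401.0, 232.0], array([ 0.406, -0.129,  0.02 ]))]
dish [(0.69, [449.0, 226.0], array([ 0.423, -0.257,  0.02 ]))]
1.1
```

Run:
```python
import numpy as np
for k in range(12):
    th=23.1+8*min(k,9); a=np.radians(69.3-th); print(k,np.round(1.1*np.array([np.cos(a),-np.sin(a)]),2))
```

```text
0 [ 0.76 -0.79]
1 [ 0.86 -0.68]
2 [ 0.95 -0.55]
3 [ 1.02 -0.42]
4 [ 1.07 -0.27]
5 [ 1.09 -0.12]
6 [1.1  0.03]
7 [1.08 0.19]
8 [1.05 0.34]
9 [0.99 0.48]
10 [0.99 0.48]
11 [0.99 0.48]
```

Call:
{"method": "apply_moves", "body": {
  "targets": [
    {"twist": [0,0,-1],"xyz": [0.76,-0.79,0],"jaw": 0},
    {"twist": [0,0,-1],"xyz": [0.86,-0.68,0],"jaw": 0},
    {"twist": [0,0,-1],"xyz": [0.95,-0.55,0],"jaw": 0},
    {"twist": [0,0,-1],"xyz": [1,-0.42,0],"jaw": 0},
    {"twist": [0,0,-1],"xyz": [1,-0.27,0],"jaw": 0},
    {"twist": [0,0,-1],"xyz": [1,-0.12,0],"jaw": 0},
    {"twist": [0,0,-1],"xyz": [1,0.03,0],"jaw": 0},
    {"twist": [0,0,-1],"xyz": [1,0.19,0],"jaw": 0},
    {"twist": [0,0,-1],"xyz": [1,0.34,0],"jaw": 0},
    {"twist": [0,0,0],"xyz": [0.99,0.48,0],"jaw": 0},
    {"twist": [0,0,0],"xyz": [0.99,0.48,0],"jaw": 0},
    {"twist": [0,0,0],"xyz": [0,0,0],"jaw": 0}
  ]
}}

```text
time: 2.6
position: [0.4313, -0.1803, 0.2317]
eef_rot: [[-0.094, 0.996, 0.001], [0.996, 0.094, 0.0], [0.0, 0.001, -1.0]]
ft_force: [-0.1, -0.2, 0.3]
gripper_width: -0.003
```

Call:
{"method": "apply_moves", "body": {
  "targets": [
    {"twist": [0,0,0],"xyz": [0.9,0.45,0],"jaw": 0},
    {"twist": [0,0,0],"xyz": [0.9,0.5,0],"jaw": 0},
    {"twist": [0,0,0],"xyz": [0.9,0.5,0],"jaw": 0},
    {"twist": [0,0,0],"xyz": [0.9,0.5,0],"jaw": 0},
    {"twist": [0,0,0],"xyz": [0.9,0.5,0],"jaw": 0},
    {"twist": [0,0,0],"xyz": [0,0,0],"jaw": 0},
    {"twist": [0,0,0],"xyz": [0,0,0],"jaw": 0}
  ]
}}

```text
time: 3.48
position: [0.5116, 0.004, 0.2312]
eef_rot: [[-0.089, 0.996, -0.0], [0.996, 0.089, -0.0], [-0.0, -0.0, -1.0]]
ft_force: [0.1, -0.6, -0.1]
gripper_width: 0.005
```

Run:
```python
from h import *
s=status.observe();print(s['position'],s['ft_force'])
C=cal('wrist');snap('wrist','w1.png')
print(-C[1].T@C[2],C[1])
for l in ['button_top','thumb_piece']:
    r=eyes.masks_of(l,'wrist')
    print(l,[(round(q['p'],2),np.round(q['xy'],1).tolist(),int(q['mask'].sum())) for q in r[:3]])
print('proj button',proj(C,[.5102,.0283,.0745]))
```

```text
[0.51158256 0.00395931 0.23115493] [ 0.07754785 -0.63305624 -0.1342309 ]
[0.50448263 0.08201512 0.37388361] [[ 9.96035652e-01  8.89548572e-02  1.13587975e-04]
 [ 8.47567448e-02 -9.49415105e-01  3.02369398e-01]
 [ 2.70050687e-02 -3.01161073e-01 -9.53190817e-01]]
button_top [(0.87, [316.1, 126.9], 4051)]
thumb_piece [(0.79, [318.1, 131.0], 3804)]
proj button [316.95057615 152.83579735]
```

View pics/w1.png

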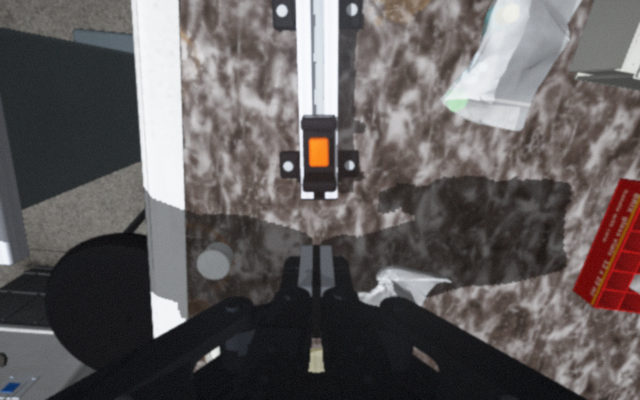

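Run:
```python
from h import *
def ob(f):
    im=cv2.imread('pics/'+f).astype(int);b,g,r=im[...,0],im[...,1],im[...,2]
    m=((r>200)&(g>60)&(g<150)&(b<80)).astype(np.uint8)
    n,l,s,c=cv2.connectedComponentsWithStats(m);i=1+np.argmax(s[1:,4]);print(f,s[i],c[i]);return c[i]
w=ob('w1.png');t=ob('top0.png')
print(atz(cal('wrist'),w,.0745),atz(cal('top'),t,.0745),tri([ray(cal('wrist'),w),ray(cal('top'),t)]))
C=cal('wrist')
# tube edge directions
for pts in [((300,0),(303,120)),((337,0),(338,115)),((303,120),(303,198))]:
    a,b=[atz(C,p,.051) for p in pts];d=a-b;print(np.degrees(np.arctan2(d[1],d[0])))
s=status.observe();print(s['position'])
```

```text
w1.png [309 139  19  27 454] [318.54185022 152.6123348 ]
top0.png [338 187  10   7  46] [342.80434783 189.43478261]
[0.51160621 0.02829599 0.0745    ] [0.51236936 0.02817334 0.0745    ] [0.51169529 0.02853311 0.07707399]
95.84524784502419
96.67267235734408
94.38225294982776
[0.51151125 0.00370453 0.23133217]
```

Call:
{"method": "apply_moves", "body": {
  "targets": [
    {"twist": [0,0,-0.06],"xyz": [0.76,0.06,0.5],"jaw": 0},
    {"twist": [0,0,0],"xyz": [0,0,0.9],"jaw": 0},
    {"twist": [0,0,0],"xyz": [0,0,0.9],"jaw": 0},
    {"twist": [0,0,0],"xyz": [0,0,0.7],"jaw": 0},
    {"twist": [0,0,0],"xyz": [0,0,0.28],"jaw": 0},
    {"twist": [0,0,0],"xyz": [0,0,0],"jaw": 0},
    {"twist": [0,0,0],"xyz": [0,0,0],"jaw": 0}
  ]
}}

```text
time: 4.5
position: [0.5121, 0.0354, 0.1012]
eef_rot: [[-0.097, 0.995, 0.002], [0.995, 0.097, 0.0], [-0.0, 0.002, -1.0]]
ft_force: [0.5, -0.6, -0.3]
gripper_width: -0.001
```

Run:
```python
from h import *
s=status.observe();print(s['position'],s['ft_force'],s['eef_rot'])
snap('wrist','w2.png')
a=snap('side','s2.png')
a=cv2.imread('pics/w2.png'); b=cv2.imread('pics/s2.png')[120:250,270:400]
cv2.imwrite('pics/c2.png',np.hstack([cv2.resize(a[40:340,200:440],(480,600)),cv2.resize(b,(300,600-300+0))if 0 else cv2.copyMakeBorder(cv2.resize(b,(320,320)),0,280,0,0,cv2.BORDER_CONSTANT)]))
```

```text
[0.51207892 0.03537266 0.10123233] [ 0.50147841 -0.59341489 -0.34991291] [[-9.74780756e-02  9.95236454e-01  1.55712290e-03]
 [ 9.95237661e-01  9.74781926e-02  7.77058877e-07]
 [-1.51012169e-04  1.54978310e-03 -9.99998788e-01]]
```

View pics/c2.png

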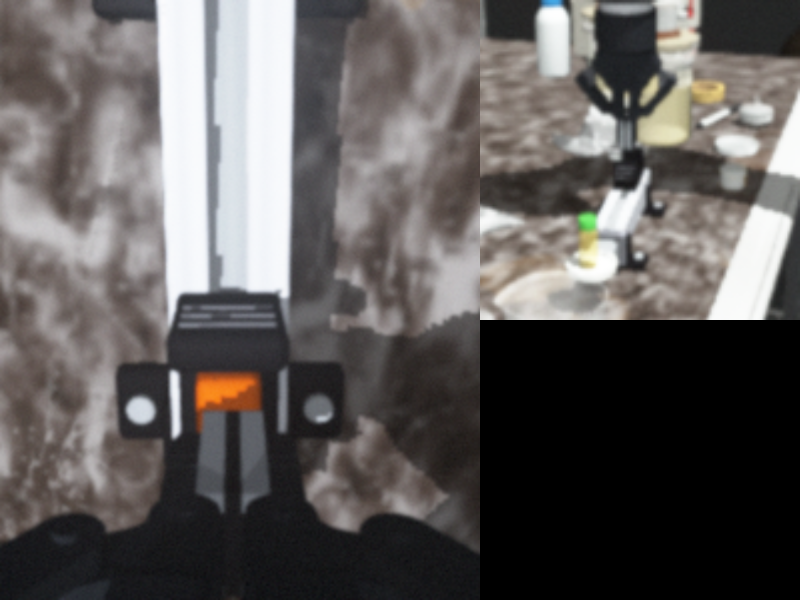

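Call:
{"method": "apply_moves", "body": {
  "targets": [
    {"twist": [0,0,0],"xyz": [0,0,0.25],"jaw": 0},
    {"twist": [0,0,0],"xyz": [0,0,0.25],"jaw": 0},
    {"twist": [0,0,0],"xyz": [0,0,0.13],"jaw": 0},
    {"twist": [0,0,0],"xyz": [0,0,0.05],"jaw": 0},
    {"twist": [0,0,0],"xyz": [0,0,0.05],"jaw": 0}
  ]
}}

```text
time: 5.22
position: [0.5112, 0.0355, 0.0709]
eef_rot: [[-0.098, 0.995, -0.0], [0.995, 0.098, -0.0], [-0.0, -0.0, -1.0]]
ft_force: [-3.2, -0.2, 4.8]
gripper_width: -0.003
```

Call:
{"method": "apply_moves", "body": {
  "targets": [
    {"twist": [0,0,0],"xyz": [0,0,0.05],"jaw": 0},
    {"twist": [0,0,0],"xyz": [0,0,0.03],"jaw": 0},
    {"twist": [0,0,0],"xyz": [0,0,0],"jaw": 0}
  ]
}}

```text
time: 5.6
position: [0.5112, 0.0355, 0.0677]
eef_rot: [[-0.098, 0.995, -0.0], [0.995, 0.098, -0.0], [-0.0, -0.0, -1.0]]
ft_force: [-4.2, -1.0, 6.2]
gripper_width: -0.003
```

Call:
{"method": "apply_moves", "body": {
  "targets": [
    {"twist": [0,0,0],"xyz": [0.05,0,0],"jaw": 0},
    {"twist": [0,0,0],"xyz": [0.05,0,0],"jaw": 0},
    {"twist": [0,0,0],"xyz": [0.05,0,0],"jaw": 0},
    {"twist": [0,0,0],"xyz": [0.05,0,0],"jaw": 0}
  ]
}}

```text
time: 6.1
position: [0.5111, 0.0427, 0.068]
eef_rot: [[-0.097, 0.995, 0.001], [0.995, 0.097, -0.001], [-0.001, 0.001, -1.0]]
ft_force: [-0.9, -6.1, 6.3]
gripper_width: 0.003
```

Call:
{"method": "apply_moves", "body": {
  "targets": [
    {"twist": [0,0,0],"xyz": [0.06,0,0],"jaw": 0},
    {"twist": [0,0,0],"xyz": [0.06,0,0],"jaw": 0},
    {"twist": [0,0,0],"xyz": [0.06,0,0],"jaw": 0}
  ]
}}

```text
time: 6.48
position: [0.5103, 0.0499, 0.068]
eef_rot: [[-0.097, 0.995, 0.001], [0.995, 0.097, -0.001], [-0.001, 0.001, -1.0]]
ft_force: [-1.4, -5.3, 5.1]
gripper_width: 0.001
```

Call:
{"method": "apply_moves", "body": {
  "targets": [
    {"twist": [0,0,0],"xyz": [0.07,0,0],"jaw": 0},
    {"twist": [0,0,0],"xyz": [0.07,0,0],"jaw": 0},
    {"twist": [0,0,0],"xyz": [0.07,0,0],"jaw": 0},
    {"twist": [0,0,0],"xyz": [0.07,0,0],"jaw": 0}
  ]
}}

```text
time: 6.98
position: [0.5091, 0.061, 0.068]
eef_rot: [[-0.097, 0.995, 0.001], [0.995, 0.097, -0.001], [-0.001, 0.0, -1.0]]
ft_force: [-1.8, -5.2, 5.3]
gripper_width: -0.002
```

Run:
```python
from h import *
s=status.observe();print(s['position'],s['ft_force'])
a=snap('wrist','w3.png');a=a[:,:,::-1]
cv2.imwrite('pics/c3.png',cv2.resize(a[40:340,200:440],(480,600)))
snap('top','t3.png')
r=eyes.masks_of('tray','top');print(r[0]['xy'] if r else 0)
```

```text
[0.50914699 0.06100388 0.06795784] [-1.78425038 -5.20077417  5.28976278]
[264.7, 199.0]
```

View pics/c3.png

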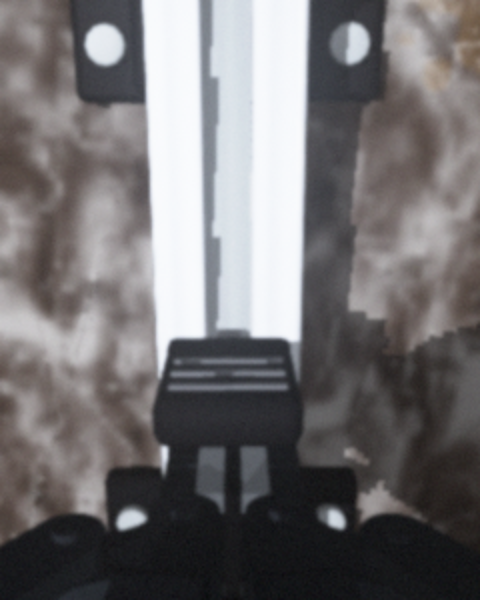

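Call:
{"method": "apply_moves", "body": {
  "targets": [
    {"twist": [0,0,0],"xyz": [0.02,0,-0.1],"jaw": 0},
    {"twist": [0,0,0],"xyz": [0.02,0,-0.1],"jaw": 0},
    {"twist": [0,0,0],"xyz": [0.04,0,-0.1],"jaw": 0},
    {"twist": [0,0,0],"xyz": [0.06,0,0],"jaw": 0},
    {"twist": [0,0,0],"xyz": [0.06,0,0],"jaw": 0}
  ]
}}

```text
time: 7.75
position: [0.5081, 0.0684, 0.0798]
eef_rot: [[-0.097, 0.995, -0.0], [0.995, 0.097, -0.001], [-0.001, -0.0, -1.0]]
ft_force: [-1.2, -7.7, 4.2]
gripper_width: -0.001
```

Call:
{"method": "apply_moves", "body": {
  "targets": [
    {"twist": [0,0,0],"xyz": [0.03,0,0],"jaw": 0}
  ]
}}

```text
time: 7.88
position: [0.508, 0.0697, 0.0798]
eef_rot: [[-0.097, 0.995, -0.0], [0.995, 0.097, -0.001], [-0.001, -0.0, -1.0]]
ft_force: [-2.4, -8.2, 4.6]
gripper_width: -0.003
```

Run:
```python
from h import *
s=status.observe();print(s['position'],s['ft_force'],s['torque'])
a=snap('wrist','w4.png');a=a[:,:,::-1]
cv2.imwrite('pics/c4.png',cv2.resize(a[40:340,200:440],(480,600)))
```

```text
[0.50797644 0.0697472  0.07980785] [-2.37628448 -8.22651056  4.57220997] [-1.71087191  0.39365223  0.00408674]
```

View pics/c4.png

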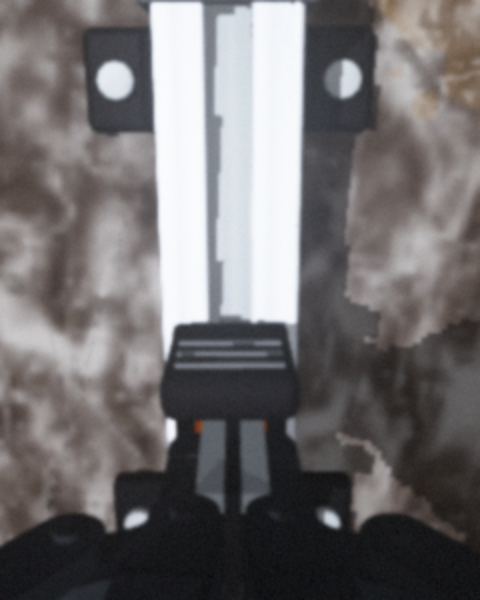

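Call:
{"method": "apply_moves", "body": {
  "targets": [
    {"twist": [0,0,0],"xyz": [0.05,0,0],"jaw": 0},
    {"twist": [0,0,0],"xyz": [0.05,0,0],"jaw": 0},
    {"twist": [0,0,0],"xyz": [0.04,0,0],"jaw": 0},
    {"twist": [0,0,0],"xyz": [0.03,0,0],"jaw": 0}
  ]
}}

```text
time: 8.43
position: [0.5073, 0.0764, 0.0798]
eef_rot: [[-0.097, 0.995, -0.0], [0.995, 0.097, -0.001], [-0.001, -0.0, -1.0]]
ft_force: [-0.8, -8.7, 3.4]
gripper_width: 0.003
```

Call:
{"method": "apply_moves", "body": {
  "targets": [
    {"twist": [0,0,0],"xyz": [0.03,0,0],"jaw": 0},
    {"twist": [0,0,0],"xyz": [0.03,0,0],"jaw": 0}
  ]
}}

```text
time: 8.68
position: [0.5071, 0.0788, 0.0798]
eef_rot: [[-0.097, 0.995, -0.0], [0.995, 0.097, -0.001], [-0.001, -0.0, -1.0]]
ft_force: [-3.2, -7.7, 4.7]
gripper_width: -0.002
```

Call:
{"method": "apply_moves", "body": {
  "targets": [
    {"twist": [0,0,0],"xyz": [0.03,0,0],"jaw": 0}
  ]
}}

```text
time: 8.8
position: [0.5069, 0.08, 0.0798]
eef_rot: [[-0.097, 0.995, -0.0], [0.995, 0.097, -0.001], [-0.001, -0.0, -1.0]]
ft_force: [-1.1, -7.1, 4.2]
gripper_width: 0.001
```

Call:
{"method": "apply_moves", "body": {
  "targets": [
    {"twist": [0,0,0],"xyz": [0.03,0,0],"jaw": 0}
  ]
}}

```text
time: 8.93
position: [0.5068, 0.0812, 0.0798]
eef_rot: [[-0.097, 0.995, -0.0], [0.995, 0.097, -0.001], [-0.001, -0.0, -1.0]]
ft_force: [-3.1, -8.1, 5.5]
gripper_width: -0.003
```

Call:
{"method": "apply_moves", "body": {
  "targets": [
    {"twist": [0,0,0],"xyz": [0.03,0,0],"jaw": 0}
  ]
}}

```text
time: 9.05
position: [0.5067, 0.0824, 0.0798]
eef_rot: [[-0.097, 0.995, -0.0], [0.995, 0.097, -0.001], [-0.001, -0.0, -1.0]]
ft_force: [-1.9, -8.5, 3.8]
gripper_width: -0.001
```

Call:
{"method": "apply_moves", "body": {
  "targets": [
    {"twist": [0,0,0],"xyz": [0,0,-0.07],"jaw": 0},
    {"twist": [0,0,0],"xyz": [0.02,0,0],"jaw": 0}
  ]
}}

```text
time: 9.3
position: [0.5066, 0.0831, 0.0824]
eef_rot: [[-0.097, 0.995, -0.0], [0.995, 0.097, -0.001], [-0.001, -0.0, -1.0]]
ft_force: [-0.6, -8.2, 1.2]
gripper_width: 0.002
```

Call:
{"method": "apply_moves", "body": {
  "targets": [
    {"twist": [0,0,0],"xyz": [0.03,0,0],"jaw": 0}
  ]
}}

```text
time: 9.43
position: [0.5065, 0.0842, 0.0824]
eef_rot: [[-0.097, 0.995, -0.0], [0.995, 0.097, -0.001], [-0.001, -0.0, -1.0]]
ft_force: [-0.9, -7.1, 1.5]
gripper_width: 0.002
```

Call:
{"method": "apply_moves", "body": {
  "targets": [
    {"twist": [0,0,0],"xyz": [0.03,0,0],"jaw": 0}
  ]
}}

```text
time: 9.55
position: [0.5063, 0.0855, 0.0824]
eef_rot: [[-0.097, 0.995, -0.0], [0.995, 0.097, -0.001], [-0.001, -0.001, -1.0]]
ft_force: [-0.5, -8.2, 1.6]
gripper_width: 0.002
```

Call:
{"method": "apply_moves", "body": {
  "targets": [
    {"twist": [0,0,0],"xyz": [0.03,0,0],"jaw": 0}
  ]
}}

```text
time: 9.68
position: [0.5062, 0.0867, 0.0825]
eef_rot: [[-0.097, 0.995, -0.0], [0.995, 0.097, -0.001], [-0.001, -0.0, -1.0]]
ft_force: [-0.6, -7.4, 0.5]
gripper_width: 0.001
```

Call:
{"method": "apply_moves", "body": {
  "targets": [
    {"twist": [0,0,0],"xyz": [0.03,0,0],"jaw": 0}
  ]
}}

```text
time: 9.8
position: [0.5061, 0.0879, 0.0824]
eef_rot: [[-0.097, 0.995, -0.0], [0.995, 0.097, -0.001], [-0.001, -0.0, -1.0]]
ft_force: [-2.4, -8.3, 0.5]
gripper_width: -0.003
```

Call:
{"method": "apply_moves", "body": {
  "targets": [
    {"twist": [0,0,0],"xyz": [0.03,0,0],"jaw": 0}
  ]
}}

```text
time: 9.93
position: [0.506, 0.0891, 0.0825]
eef_rot: [[-0.097, 0.995, -0.0], [0.995, 0.097, -0.001], [-0.001, -0.0, -1.0]]
ft_force: [-1.3, -8.3, 1.3]
gripper_width: -0.003
```

Call:
{"method": "apply_moves", "body": {
  "targets": [
    {"twist": [0,0,0],"xyz": [0.03,0,0],"jaw": 0}
  ]
}}

```text
time: 10.05
position: [0.5059, 0.0903, 0.0824]
eef_rot: [[-0.097, 0.995, -0.0], [0.995, 0.097, -0.001], [-0.001, -0.0, -1.0]]
ft_force: [-1.4, -8.3, 1.3]
gripper_width: 0.0
```

Call:
{"method": "apply_moves", "body": {
  "targets": [
    {"twist": [0,0,0],"xyz": [0.03,0,0],"jaw": 0}
  ]
}}

```text
time: 10.18
position: [0.5057, 0.0915, 0.0824]
eef_rot: [[-0.097, 0.995, -0.0], [0.995, 0.097, -0.001], [-0.001, -0.001, -1.0]]
ft_force: [-0.4, -7.9, 2.2]
gripper_width: -0.002
```

Call:
{"method": "apply_moves", "body": {
  "targets": [
    {"twist": [0,0,0],"xyz": [0.03,0,0],"jaw": 0}
  ]
}}

```text
time: 10.3
position: [0.5056, 0.0927, 0.0825]
eef_rot: [[-0.097, 0.995, -0.0], [0.995, 0.097, -0.001], [-0.001, -0.0, -1.0]]
ft_force: [-2.5, -8.1, 1.0]
gripper_width: -0.0
```

Call:
{"method": "apply_moves", "body": {
  "targets": [
    {"twist": [0,0,0],"xyz": [0.03,0,0],"jaw": 0}
  ]
}}

```text
time: 10.42
position: [0.5055, 0.0939, 0.0824]
eef_rot: [[-0.097, 0.995, -0.0], [0.995, 0.097, -0.001], [-0.001, -0.0, -1.0]]
ft_force: [-0.5, -7.2, 0.9]
gripper_width: -0.002
```

Run:
```python
from h import *
s=status.observe();print(s['position'],s['ft_force'],s['torque'])
a=snap('wrist','w5.png');a=a[:,:,::-1]
cv2.imwrite('pics/c5.png',cv2.resize(a[40:340,200:440],(480,600)))
snap('top','t5.png');a=cv2.imread('pics/t5.png')[130:250,200:380];cv2.imwrite('pics/t5c.png',cv2.resize(a,None,fx=4,fy=4,interpolation=cv2.INTER_CUBIC))
```

```text
[0.50548749 0.09391627 0.08243998] [-0.51615525 -7.21749168  0.94458153] [-1.56727519  0.26997508 -0.01103908]
```

View pics/c5.png

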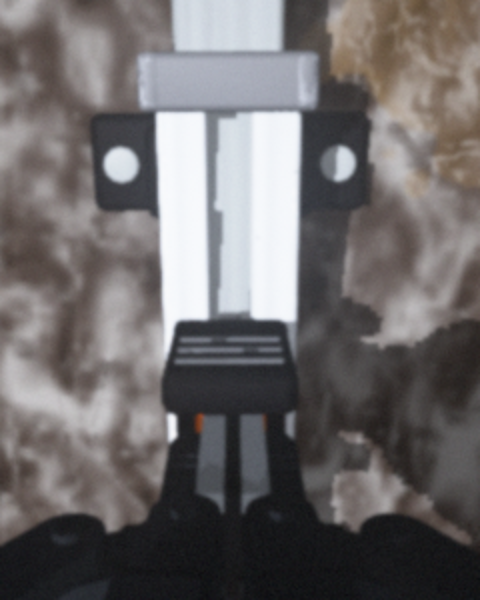

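View pics/t5c.png

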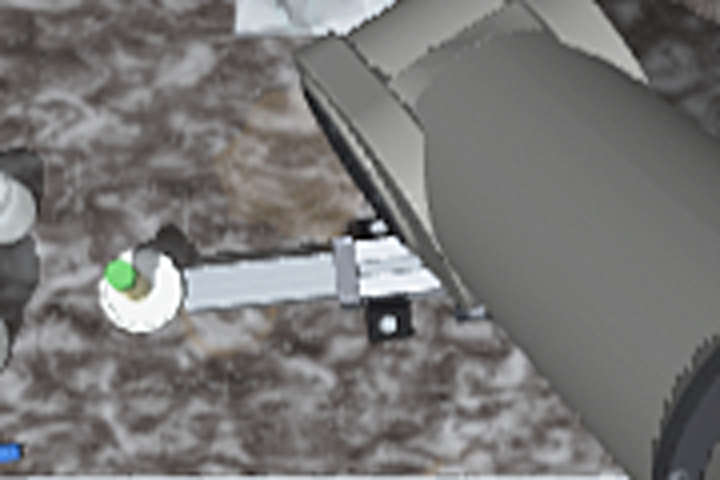

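Call:
{"method": "apply_moves", "body": {
  "targets": [
    {"twist": [0,0,0],"xyz": [0.03,0,0],"jaw": 0}
  ]
}}

```text
time: 10.65
position: [0.5054, 0.0951, 0.0824]
eef_rot: [[-0.097, 0.995, -0.0], [0.995, 0.097, -0.001], [-0.001, -0.0, -1.0]]
ft_force: [0.3, -6.7, -0.6]
gripper_width: 0.003
```

Call:
{"method": "apply_moves", "body": {
  "targets": [
    {"twist": [0,0,0],"xyz": [0.03,0,0],"jaw": 0}
  ]
}}

```text
time: 10.78
position: [0.5052, 0.0966, 0.0824]
eef_rot: [[-0.097, 0.995, -0.0], [0.995, 0.097, -0.001], [-0.001, -0.0, -1.0]]
ft_force: [-0.6, -5.5, 0.2]
gripper_width: -0.004
```

Call:
{"method": "apply_moves", "body": {
  "targets": [
    {"twist": [0,0,0],"xyz": [0.03,0,0],"jaw": 0}
  ]
}}

```text
time: 10.9
position: [0.5051, 0.0979, 0.0824]
eef_rot: [[-0.097, 0.995, -0.0], [0.995, 0.097, -0.001], [-0.001, -0.0, -1.0]]
ft_force: [-0.5, -6.3, -0.3]
gripper_width: 0.002
```

Call:
{"method": "apply_moves", "body": {
  "targets": [
    {"twist": [0,0,0],"xyz": [0.02,0,0],"jaw": 0}
  ]
}}

```text
time: 11.02
position: [0.505, 0.0984, 0.0824]
eef_rot: [[-0.097, 0.995, -0.0], [0.995, 0.097, -0.001], [-0.001, -0.001, -1.0]]
ft_force: [-0.8, -10.3, 1.1]
gripper_width: -0.001
```

Call:
{"method": "apply_moves", "body": {
  "targets": [
    {"twist": [0,0,0],"xyz": [0.02,0,0],"jaw": 0}
  ]
}}

```text
time: 11.15
position: [0.505, 0.0985, 0.0824]
eef_rot: [[-0.097, 0.995, -0.0], [0.995, 0.097, -0.002], [-0.002, -0.001, -1.0]]
ft_force: [-0.9, -13.0, 2.1]
gripper_width: -0.003
```

Call:
{"method": "apply_moves", "body": {
  "targets": [
    {"twist": [0,0,0],"xyz": [0.02,0,0],"jaw": 0}
  ]
}}

```text
time: 11.28
position: [0.505, 0.0987, 0.0824]
eef_rot: [[-0.096, 0.995, -0.001], [0.995, 0.096, -0.003], [-0.003, -0.001, -1.0]]
ft_force: [0.8, -16.1, 2.8]
gripper_width: 0.001
```

Stopped dead at about 60 mm (force rising, position not). Backing off gently.

Call:
{"method": "apply_moves", "body": {
  "targets": [
    {"twist": [0,0,0],"xyz": [-0.06,0,0],"jaw": 0},
    {"twist": [0,0,0],"xyz": [-0.06,0,0],"jaw": 0},
    {"twist": [0,0,0],"xyz": [-0.06,0,0],"jaw": 0}
  ]
}}

```text
time: 11.65
position: [0.5059, 0.0941, 0.0826]
eef_rot: [[-0.098, 0.995, 0.001], [0.995, 0.098, 0.001], [0.0, 0.001, -1.0]]
ft_force: [-0.0, 0.3, -0.6]
gripper_width: -0.003
```

Run:
```python
from h import *
s=status.observe();print(s['position'],s['ft_force'])
a=snap('wrist','w6.png');a=a[:,:,::-1]
cv2.imwrite('pics/c6.png',cv2.resize(a[40:340,200:440],(480,600)))
```

```text
[0.50592472 0.09408376 0.08263247] [-0.02969732  0.31781355 -0.60996792]
```

View pics/c6.png

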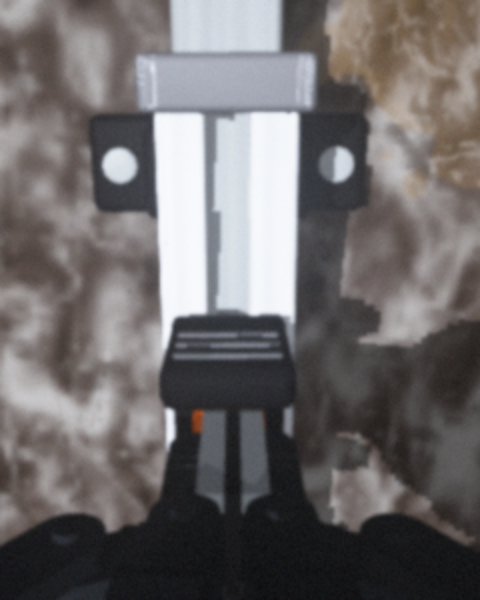

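Free of force, so the tube holds by itself. Now lift off and check.

Call:
{"method": "apply_moves", "body": {
  "targets": [
    {"twist": [0,0,0],"xyz": [-0.04,0,-0.1],"jaw": 0},
    {"twist": [0,0,0],"xyz": [0,0,-0.4],"jaw": 0},
    {"twist": [0,0,0],"xyz": [0,0,-0.9],"jaw": 0},
    {"twist": [0,0,0],"xyz": [0,0,-1],"jaw": 0},
    {"twist": [0,0,0],"xyz": [-0.5,0,-0.8],"jaw": 0},
    {"twist": [0,0,0],"xyz": [-1,0,0],"jaw": 0},
    {"twist": [0,0,0],"xyz": [-1,0,0],"jaw": 0},
    {"twist": [0,0,0],"xyz": [0,0,0],"jaw": 0},
    {"twist": [0,0,0],"xyz": [0,0,0],"jaw": 0}
  ]
}}

```text
time: 12.82
position: [0.5157, -0.0064, 0.2114]
eef_rot: [[-0.098, 0.995, 0.001], [0.995, 0.098, 0.0], [0.0, 0.001, -1.0]]
ft_force: [-0.0, 0.7, -0.5]
gripper_width: 0.002
```

Run:
```python
from h import *
s=status.observe();print(s['time'],s['position'],s['ft_force'])
C=cal('wrist');a=snap('wrist','w7.png')[:,:,::-1].astype(int)
b,g,r=a[...,0],a[...,1],a[...,2]
m=((r>200)&(g>60)&(g<150)&(b<80)).astype(np.uint8)
n,l,st,c=cv2.connectedComponentsWithStats(m);i=1+np.argmax(st[1:,4]);print(st[i],c[i]);
p=atz(C,c[i],.0745);print(p,(p-np.array([.5117,.0283,.0745]))@[-.0975,.995,0])
b=snap('side','s7.png')[:,:,::-1][150:290,230:430]
cv2.imwrite('pics/s7c.png',np.vstack([cv2.resize(b,(428,300)),cv2.resize(a.astype(np.uint8),(428,268))]))
```

```text
12.825 [ 0.51568328 -0.00643282  0.21138137] [-0.03012611  0.72542801 -0.46652587]
[304  52  22  34 386] [316.27720207  69.99481865]
[0.5069668  0.08540187 0.0745    ] 0.057277850271477415
```

View pics/s7c.png

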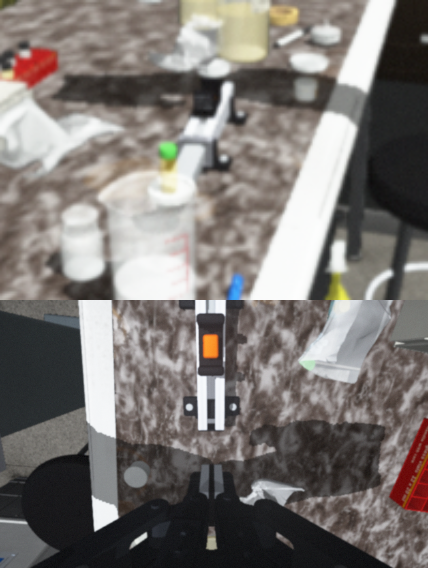

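```bash
python3 -c "
from h import *
print(env.sign_off())"
```

```text
the job is handed in; nothing more can be done
None
```

The inner tube is latched one detent further out, about 57 mm from where it started, and the job is handed in at 12.8 s. No verdict was reported.

**What I did:** I pressed the button about 7 mm with closed fingers and pushed the outer ear. At roughly 22 mm out I lifted off the button, then carried on in steps of about 1 mm until the tube stopped dead. The measured force at the stop peaked at about 16 N, against the 25 N limit.

**Last checks:**
- **Latch:** When I backed off, the force dropped to about 0.5 N and the tube did not follow the finger. After I lifted clear, the wrist camera put the button 57 mm out, well within the 38 to 67 mm window.
- **Vial:** The side view shows it standing upright on the tray.
- **Bystanders:** The arm never went near them. I did not re-measure their positions afterwards.

**What disagreed:**
- **Extension:** The finger position at the stop suggested about 60 mm, against 57 mm from the camera. The hole's 1.5 mm play and camera error could account for that.
- **Vertical force:** It read 3 to 5 N for a while after I let go of the button, when the fingers should already have been clear of it. I took it to be friction on the ear. It fell to about 1 N after I lifted 3 mm more.

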